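# Put away two piles of pipe fittings in the parts store

### The arm

A 6-joint arm with a two-finger parallel gripper is mounted at the origin on the work surface. World frame = base frame: x ahead of the robot, y to its left, z up, the work surface at z = 0. Lengths are in m, angles in degrees, forces in N, time in s.
With the tool pointing down it reaches from about 0.4 to 0.925 m from the base axis. Payload 12.5 kg.
Tool frame: the origin (TCP) lies at the very end of the fingers, on their centre line; the grasp point (between the pads) lies 19 mm behind it (manip.pinch_z is the distance from the TCP to the grasp point, in m); z points along the fingers, y is the line along which they close (so a half turn about z gives the same grasp; the last joint's range is limited). The gripper opens to 95 mm and grips with 3 to 60 N. Pads are 20 mm wide; open, the fingers measure 119 mm over their backs; the gripper's body (75 mm by 180 mm) begins 59 mm behind the grasp point.
Start: joints at [-69.591, 28.126, 89.318, -0, 62.55, -6.05], TCP at [0.278, -0.56, 0.215] pointing down, gripper open.
Joint ranges: [-177.58, 177.58], [-47.91, 125.51], [2.72, 160], [-65.01, 245.01], [3.68, 167.84], [-153.87, 153.87]. Speed limits (degrees/s): [127.2, 127.2, 159.86, 180, 180, 180].

### API

Orientations are given as a 3x3 rotation matrix whose columns are the frame's x, y, z axes.
In Python, from bench import manip, eyes gives the robot as it stands.
- The arm moves only by the tool apply_moves, never from a script. Its argument "steps" is a list of rows, each a list of 7 numbers: the shift along the tool's x, y, z in m, then the turn, a rotation vector about the tool's x, y, z in rad, then the finger opening in m, from 0 to 0.0951. A call has 1 to 20 rows; each row shifts and turns the commanded pose from where the row before left it, along the tool's axes as they then stand; what a row does not reach is not made up. A row lasts 1/10 s, in which the tool goes at most 50 mm and 8.59 degrees, less where a joint would pass 70% of its speed; a pose out of reach is approached as far as the arm can. A call is refused whole if a number of a shift passes 0.05 or a number of a turn 0.15, either way. A call with a gripper value outside its range is refused whole. The fingers move at their own pace and stop on an object; "newtons" is the grip in N (left out, the last holds). Time passes only in rows, so rows that do not move let the fingers close. It gives the time, the measured TCP pose, the force, the opening and the grip force at its end, in the units of the state.
- manip.read_state(): the state, without advancing time (a new reading comes with each control period).
- eyes.snapshot(name): name is "scene" or "top" or "wrist"; returns a dict with "pixels" (384x512x3 uint8, blue, green, red), "vfov" (degrees; the focal length in pixels is half the picture's height over the tangent of half this angle, whatever the lens; pixels are square), "cx", "cy" (the principal point, pixels), "distortion" ([k1, k2, p1, p2, k3] as OpenCV has them; the pictures are not rectified), "R" (3x3) and "t" (3): a world point X has camera coordinates R X + t; the wrist camera has in their place "T_tool_cam" (4x4, takes a point from camera to tool coordinates, whose origin is the TCP and whose axes are the flange's). Camera axes: x right, y down, z forward; pixel columns grow to the right and rows downward; lengths in m; the calibration is good to about 2 mm. A picture is of the moment at which its call begins: read the wrist's pose just before it. There is no depth.
- manip.job_done(): hands the job in; it is judged then, once.
The state is a dict: "t": time; "qpos": joint angles; "dq": joint speeds; "effort": joint torques, N m; "eef_pos": TCP position; "orientation": TCP orientation; "force": force on the tool from outside, world axes, zero at the start; "wrist_torque": the same for the moment, N m; "grip_width": opening from 0.0 (shut) to 1.0 (fully open); "grasp_force": force on a finger pad.
Only numpy, scipy, OpenCV 4.12 (cv2) and the standard library are available. Lean on these libraries where they do the work, as an engineer would, in place of code of your own. Each camera call takes 0.05 s, during which the arm holds its last target. There are 200 camera calls.

### The job

Take the two piles of returned pipe fittings apart and stand each fitting upright in the middle of the circle on the blue plate whose sample strip has its own colour: black, white, brass, red and green. Do not let any fitting topple over on the way.

Things in the scene. Friction and masses are not known exactly. Their poses are not given: they have to be found in the camera images.
- black_mid (a point): large black iron pipe coupling: upright round piece 66 mm across and 44 mm tall, flat above and below, dark bore drawn on its top, about 350 g. At the start it is the bottom of one of the two piles, on the bench. The point is its centre, 22 mm above its underside; z is its axis, up.
- white_mid (a point): large white plastic conduit bush: upright round piece 66 mm across and 44 mm tall, flat above and below, dark bore drawn on its top, about 120 g. At the start it is the bottom of one of the two piles, on the bench. The point is its centre, 22 mm above its underside; z is its axis, up.
- brass_mid (a point): middle-sized brass (golden-orange) reducer: upright round piece 48 mm across and 44 mm tall, flat above and below, dark bore drawn on its top, about 220 g. At the start it stands on either the black or the white fitting, with the green plug on top of it. The flat piece under it sticks out at least 5 mm all round, so fingertips must stay above that piece. The point is its centre, 22 mm above its underside; z is its axis, up.
- red_mid (a point): middle-sized red plastic end cap: upright round piece 48 mm across and 44 mm tall, flat above and below, dark bore drawn on its top, about 70 g. At the start it is the upper piece of the lower pile, on either the black or the white fitting. The flat piece under it sticks out at least 5 mm all round, so fingertips must stay above that piece. The point is its centre, 22 mm above its underside; z is its axis, up.
- green_mid (a point): small green plastic plug: upright round piece 32 mm across and 44 mm tall, flat above and below, dark bore drawn on its top, about 40 g. At the start it is the top of the higher pile, on the brass reducer. The flat piece under it sticks out at least 5 mm all round, so fingertips must stay above that piece. The point is its centre, 22 mm above its underside; z is its axis, up.
- black_place (a point): the place for the black fitting: middle of the thin grey circle (80 mm across, dot in its middle) on the blue plate that has a black sample strip. The plate is fixed, 120 x 96 x 6 mm, flat without rim, its top 6 mm above the bench. The point is the circle's centre on the plate's top; x points from it towards the strip (20 x 88 mm, 1 mm proud, its centre 58 mm away), y along the plate's short side, z up.
- white_place (a point): the place for the white fitting: middle of the thin grey circle (80 mm across, dot in its middle) on the blue plate that has a white sample strip. The plate is fixed, 120 x 96 x 6 mm, flat without rim, its top 6 mm above the bench. The point is the circle's centre on the plate's top; x points from it towards the strip (20 x 88 mm, 1 mm proud, its centre 58 mm away), y along the plate's short side, z up.
- brass_place (a point): the place for the brass fitting: middle of the thin grey circle (80 mm across, dot in its middle) on the blue plate that has a brass sample strip. The plate is fixed, 120 x 96 x 6 mm, flat without rim, its top 6 mm above the bench. The point is the circle's centre on the plate's top; x points from it towards the strip (20 x 88 mm, 1 mm proud, its centre 58 mm away), y along the plate's short side, z up.
- red_place (a point): the place for the red fitting: middle of the thin grey circle (80 mm across, dot in its middle) on the blue plate that has a red sample strip. The plate is fixed, 120 x 96 x 6 mm, flat without rim, its top 6 mm above the bench. The point is the circle's centre on the plate's top; x points from it towards the strip (20 x 88 mm, 1 mm proud, its centre 58 mm away), y along the plate's short side, z up.
- green_place (a point): the place for the green fitting: middle of the thin grey circle (80 mm across, dot in its middle) on the blue plate that has a green sample strip. The plate is fixed, 120 x 96 x 6 mm, flat without rim, its top 6 mm above the bench. The point is the circle's centre on the plate's top; x points from it towards the strip (20 x 88 mm, 1 mm proud, its centre 58 mm away), y along the plate's short side, z up.
Mind the look-alikes: they are no part of the job. Of the things shaped like the part that bears white_mid, the white one is meant. What is shaped like the part that bears green_place but turquoise is not meant.

How it is judged:
By the outcome, as a careful person would: the job done as asked, in the order asked, and still so for the second after the job is handed in, with the robot touching nothing.
It also fails if it takes over 115 s, if anything falls off the work surface, if the arm or the gripper's body presses on something with over 40 N, if the wrist force passes 120 N, or if a joint passes its speed limit or range.

## Working session

There is one attempt and no reset: what is moved stays moved. The work goes in short steps, Python scripts to look and compute and a tool call to move; the robot and the scene stay as the last step left them, time stands still between calls to the robot, and variables do not carry over. Pictures are saved under pics/ and viewed, at most 14 in all, crops included, and the job is handed in when it is done.

Besides the shell and the picture viewer there is one more tool, called after "Emit:" by a JSON object that holds its "fn" and its "kwargs", one argument or row to a line. apply_moves: Moves the arm, as the interface text tells. Its arguments: {"type":"object","properties":{"steps":{"type":"array"},"newtons":{"type":"number"}},"required":["steps"]}

```bash
ls; mkdir -p pics
python3 - <<'E'
from bench import manip, eyes
import cv2
s=manip.read_state();print({k:s[k] for k in('t','eef_pos','orientation','grip_width','force')},manip.pinch_z)
for n in('scene','top'):
    d=eyes.snapshot(n);cv2.imwrite(f'pics/{n}0.png',cv2.resize(d['pixels'],(800,600),interpolation=cv2.INTER_CUBIC))
    import pickle;pickle.dump(d,open(f'{n}0.pkl','wb'))
    print(n,d['vfov'],d['cx'],d['cy'],d['distortion'],d['R'],d['t'])
E
```

```text
pics
{'t': 0.0, 'eef_pos': array([ 0.27842256, -0.55928148,  0.21406236]), 'orientation': array([[ 8.95237284e-01,  4.45589561e-01, -3.85366682e-04],
       [ 4.45589712e-01, -8.95236696e-01,  1.03256911e-03],
       [ 1.15107621e-04, -1.09610980e-03, -9.99999393e-01]]), 'grip_width': 0.9973640030605152, 'force': array([0.39069103, 0.24714911, 0.5793105 ])} 0.0188
scene 54.02670862171732 260.04146662802674 194.55417896556284 [-0.03764072  0.          0.          0.          0.        ] [[ 0.75937931  0.6504864  -0.01450911]
 [ 0.45286861 -0.54442832 -0.70605087]
 [-0.46717566  0.5295897  -0.70801247]] [-0.34974828 -0.18246336  1.25357912]
top 42.60661288503622 259.123217248017 192.92272975864336 [-0.1016278  0.         0.         0.         0.       ] [[-0.00461324 -0.99998145  0.00397696]
 [-0.9915885   0.00406003 -0.12936679]
 [ 0.12934824 -0.00454031 -0.99158883]] [-0.06550469  0.48289134  1.25834555]
```

View pics/scene0.png

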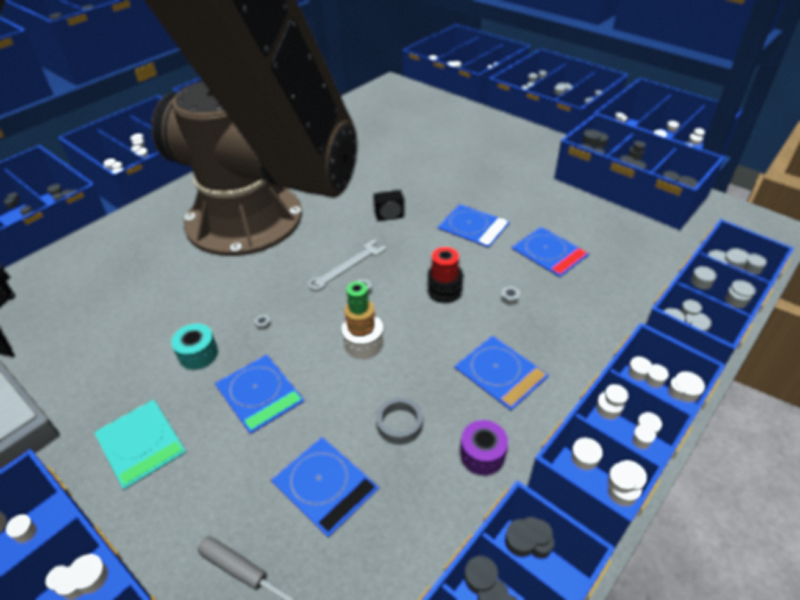

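View pics/top0.png

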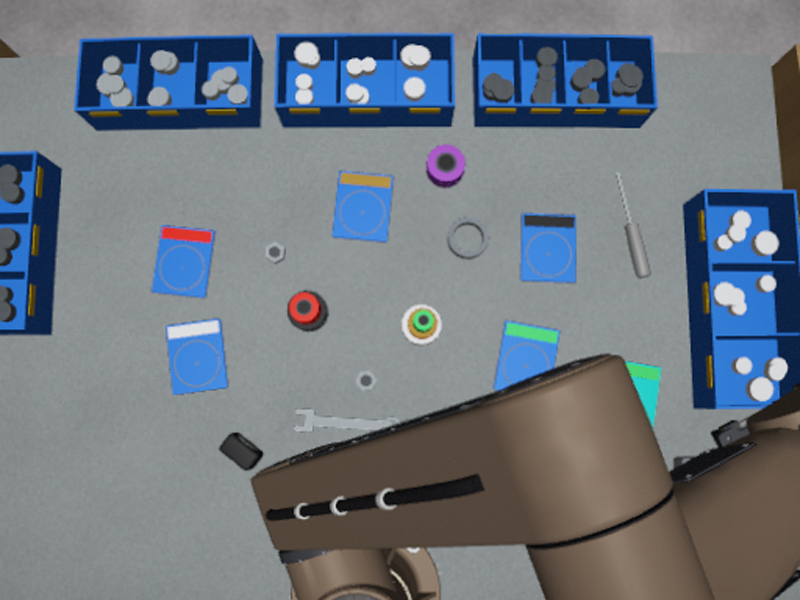

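The scene view (800x600) shows the white/brass/green pile at (357,320) and the black/red pile at (445,270). In the top view the pile tops are at (423,320) and (304,308). The place dots are near red (182,267), white (197,363), brass (362,211), black (548,254) and green (526,365), the last partly hidden by the arm.

```bash
cat > h.py <<'E'
import numpy as np, cv2, pickle
from bench import manip, eyes
def snap(n):
    s=manip.read_state(); d=eyes.snapshot(n)
    if n=='wrist':
        T=np.eye(4);T[:3,:3]=s['orientation'];T[:3,3]=s['eef_pos']
        W=np.linalg.inv(T@d['T_tool_cam']);d['R'],d['t']=W[:3,:3],W[:3,3]
    return d
def K(d):
    f=192/np.tan(np.radians(d['vfov']/2));return np.array([[f,0,d['cx']],[0,f,d['cy']],[0,0,1]])
def world(d,uv,z):
    uv=np.array(uv,float).reshape(-1,1,2)
    p=cv2.undistortPoints(uv,K(d),np.array(d['distortion']))[:,0]
    r=np.c_[p,np.ones(len(p))]@d['R']; c=-d['R'].T@d['t']
    return (c+r*((z-c[2])/r[:,2])[:,None])[:,:2]
def proj(d,X):
    return cv2.projectPoints(np.array(X,float).reshape(-1,1,3),cv2.Rodrigues(np.array(d['R']))[0],np.array(d['t'],float),K(d),np.array(d['distortion']))[0][:,0]
def ortho(d,c,z,half=.07,ppm=3):
    # north-up patch: cols +(-y), rows -(x) ; ppm px per mm
    n=int(half*2000*ppm); g=(np.arange(n)+.5)/(ppm*1000)-half
    X=c[0]-g[:,None]+0*g; Y=c[1]-g[None,:]+0*g[:,None]
    m=proj(d,np.stack([X,Y,X*0+z],-1).reshape(-1,3)).reshape(n,n,2).astype(np.float32)
    return cv2.remap(d['pixels'],m[...,0],m[...,1],cv2.INTER_CUBIC)
E
python3 - <<'E'
from h import *
d=pickle.load(open('top0.pkl','rb'));d2=pickle.load(open('scene0.pkl','rb'))
k=.64
P=dict(red=(182,267),white=(197,363),brass=(362,211),black=(548,254),green=(526,365))
tiles=[]
for n,p in P.items():
    w=world(d,np.array(p)*k,.006)[0];print(n,w.round(4)); 
    if n!='green':tiles.append(ortho(d,w,.006,ppm=2))
    else: tiles.append(ortho(d2,w,.006,ppm=2))
print('red pile top',world(d,np.array((304,306))*k,.088),world(d2,np.array((445,255))*k,.088))
print('green top',world(d,np.array((423,320))*k,.132),world(d2,np.array((357,289))*k,.132))
for t in tiles:
    cv2.line(t,(135,140),(145,140),(0,0,255),1);cv2.line(t,(140,135),(140,145),(0,0,255),1)
tiles.append(tiles[0]*0)
cv2.imwrite('pics/o1.png',cv2.resize(np.vstack([np.hstack(tiles[:3]),np.hstack(tiles[3:])]),(800,533)))
s=eyes.snapshot('wrist');print(s['vfov'],s['T_tool_cam'],s['distortion'])
E
```

```text
red [0.5477 0.3184]
white [0.3816 0.2871]
brass [0.6449 0.0061]
black [ 0.5678 -0.316 ]
green [ 0.3762 -0.2729]
red pile top [[0.46852341 0.09442157]] [[0.46807669 0.09671747]]
green top [[ 0.44054971 -0.09492429]] [[ 0.4443713  -0.09445126]]
69.23709110629707 [[-4.18599554e-04 -9.66165318e-01 -2.57923250e-01  7.28436323e-02]
 [ 9.99999910e-01 -3.85691683e-04 -1.78183195e-04 -3.66483872e-04]
 [ 7.26755706e-05 -2.57923302e-01  9.66165392e-01 -1.70832660e-01]
 [ 0.00000000e+00  0.00000000e+00  0.00000000e+00  1.00000000e+00]] [0.00053428 0.         0.         0.         0.        ]
```

View pics/o1.png

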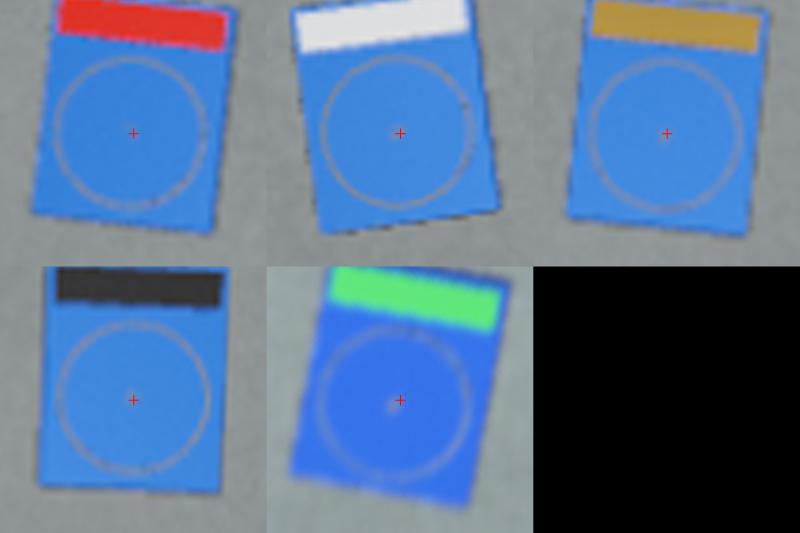

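Emit:
{"fn": "apply_moves", "kwargs": {
  "steps": [
    [0,0,-0.01,0,0,0.1154,0.095],
    [0,0,-0.01,0,0,0.1154,0.095],
    [0,0,-0.01,0,0,0.1154,0.095],
    [0,0,-0.01,0,0,0.1154,0.095],
    [0.012,-0.036,0,0,0,0,0.095],
    [0.012,-0.036,0,0,0,0,0.095],
    [0.012,-0.036,0,0,0,0,0.095],
    [0.012,-0.036,0,0,0,0,0.095],
    [0.012,-0.036,0,0,0,0,0.095],
    [0.012,-0.036,0,0,0,0,0.095],
    [0.012,-0.036,0,0,0,0,0.095],
    [0.012,-0.036,0,0,0,0,0.095],
    [0,0,0,0,0,0,0.095],
    [0,0,0,0,0,0,0.095]
  ],
  "newtons": 15
}}

```text
t: 1.55
eef_pos: [0.3747, -0.2711, 0.2548]
orientation: [[1.0, 0.002, 0.0], [0.002, -1.0, -0.0], [0.0, 0.0, -1.0]]
force: [0.1, -0.2, -0.1]
grip_width: 1.001
grasp_force: 0.0
```

```bash
cat > tile.py <<'E'
# usage: tile.py out cam x y z half label...
import sys
from h import *
o,n=sys.argv[1:3];v=list(map(float,sys.argv[3:]))
d=snap(n);pickle.dump(d,open(o+'.pkl','wb'))
ppm=round(.3/v[3],2)
t=ortho(d,v[:2],v[2],v[3],ppm);c=t.shape[0]//2
cv2.drawMarker(t,(c,c),(0,0,255),0,12,1)
cv2.imwrite(f'pics/{o}.png',np.hstack([t[:600],]) if 1 else t);print(ppm,'px/mm',t.shape,'cross at',c)
E
python3 tile.py g1 wrist .374 -.2693 .006 .07
python3 -c "
from h import *
s=manip.read_state();print(s['eef_pos'],s['orientation'],s['t'],s['qpos'])"
```

```text
4.29 px/mm (600, 600, 3) cross at 300
[ 0.37454331 -0.27183485  0.25469746] [[ 9.99999679e-01  7.83258419e-04  1.67211217e-04]
 [ 7.83332969e-04 -9.99999594e-01 -4.46249379e-04]
 [ 1.66861620e-04  4.46380218e-04 -9.99999886e-01]] 1.6 [-4.41508886e+01  1.22173091e+01  1.07923498e+02 -1.35003402e-02
  5.98345101e+01  4.58110133e+01]
```

View pics/g1.png

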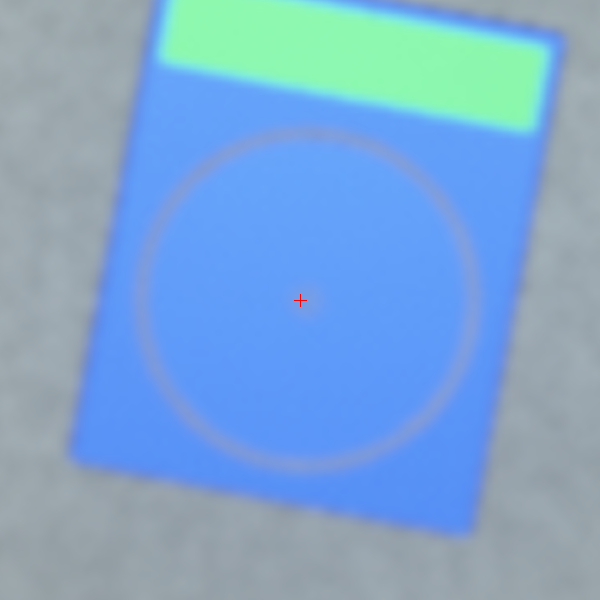

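The green circle spans columns 136–482 and rows 126–473 in the tile, so its centre is (0.374, -0.2714). Next I look at the tall pile.

Emit:
{"fn": "apply_moves", "kwargs": {
  "steps": [
    [0.0136,-0.0354,0,0,0,0,0.095],
    [0.0136,-0.0354,0,0,0,0,0.095],
    [0.0136,-0.0354,0,0,0,0,0.095],
    [0.0136,-0.0354,0,0,0,0,0.095],
    [0.0136,-0.0354,0,0,0,0,0.095],
    [0,0,0,0,0,0,0.095],
    [0,0,0,0,0,0,0.095]
  ]
}}

```text
t: 2.3
eef_pos: [0.4426, -0.095, 0.2544]
orientation: [[1.0, 0.001, -0.0], [0.001, -1.0, -0.0], [-0.0, 0.0, -1.0]]
force: [0.3, -0.6, 0.4]
grip_width: 1.0
grasp_force: 0.0
```

Run:
```python
from h import *
d=snap('wrist');pickle.dump(d,open('p1.pkl','wb'))
c=(.4425,-.0947)
T=[]
for z in(.132,.088,.044):
    t=ortho(d,c,z,.04,4.9)[:390];T.append(cv2.drawMarker(t,(196,196),(0,0,255),0,10,1))
T.append(cv2.resize(d['pixels'],(392,294)));T[3]=np.vstack([T[3],np.zeros((96,392,3),np.uint8)])
T=[t[:390,:390] for t in T]
cv2.imwrite('pics/p1.png',cv2.resize(np.vstack([np.hstack(T[:2]),np.hstack(T[2:])]),(600,600)))
print(manip.read_state()['eef_pos'])
```

```text
[ 0.44242076 -0.09546475  0.25443321]
```

View pics/p1.png

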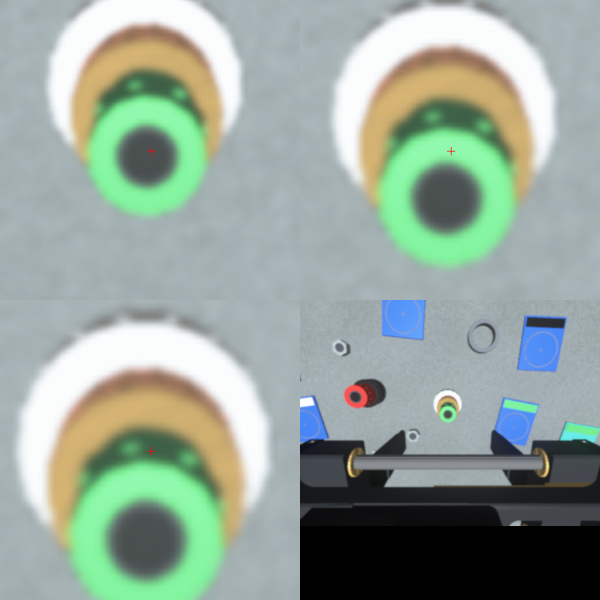

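The green top sits at (147,155) in tile 1, with a diameter of 32 mm as given, so it is at (0.4413, -0.0938).

Emit:
{"fn": "apply_moves", "kwargs": {
  "steps": [
    [-0.0012,-0.0015,0.02,0,0,0,0.06],
    [0,0,0.03,0,0,0,0.06],
    [0,0,0.03,0,0,0,0.06],
    [0,0,0.03,0,0,0,0.06],
    [0,0,0.025,0,0,0,0.06],
    [0,0,0.0144,0,0,0,0.06],
    [0,0,0.01,0,0,0,0.06],
    [0,0,0,0,0,0,0.06],
    [0,0,0,0,0,0,0.045],
    [0,0,0,0,0,0,0.038],
    [0,0,0,0,0,0,0.034],
    [0,0,0,0,0,0,0.03],
    [0,0,0,0,0,0,0.025],
    [0,0,0,0,0,0,0.02],
    [0,0,0,0,0,0,0.02],
    [0,0,0,0,0,0,0.02]
  ],
  "newtons": 10
}}

```text
t: 3.95
eef_pos: [0.4414, -0.0931, 0.0956]
orientation: [[1.0, 0.0, 0.001], [0.0, -1.0, -0.0], [0.001, 0.0, -1.0]]
force: [-0.1, -1.0, 6.0]
grip_width: 0.335
grasp_force: 10.0
```

Emit:
{"fn": "apply_moves", "kwargs": {
  "steps": [
    [0,0,-0.005,0,0,0,0.02],
    [0,0,-0.015,0,0,0,0.02],
    [0,0,-0.02,0,0,0,0.02],
    [0,0,-0.02,0,0,0,0.02],
    [-0.003,0.008,-0.01,0,0,0,0.02],
    [-0.0096,0.0254,0,0,0,0,0.02],
    [-0.0096,0.0254,0,0,0,0,0.02],
    [-0.0096,0.0254,0,0,0,0,0.02],
    [-0.0096,0.0254,0,0,0,0,0.02],
    [-0.0096,0.0254,0,0,0,0,0.02],
    [-0.0096,0.0254,0,0,0,0,0.02],
    [-0.0066,0.0174,0.01,0,0,0,0.02],
    [0,0,0.02,0,0,0,0.02],
    [0,0,0.03,0,0,0,0.02],
    [0,0,0.03,0,0,0,0.02],
    [0,0,0.03,0,0,0,0.02],
    [0,0,0.02,0,0,0,0.02],
    [0,0,0.006,0,0,0,0.02],
    [0,0,0,0,0,0,0.02],
    [0,0,0,0,0,0,0.02]
  ],
  "newtons": 10
}}

```text
t: 5.95
eef_pos: [0.3742, -0.2712, 0.0199]
orientation: [[1.0, 0.0, 0.001], [0.0, -1.0, -0.001], [0.001, 0.001, -1.0]]
force: [-0.9, -0.2, 0.1]
grip_width: 0.333
grasp_force: 10.0
```

Emit:
{"fn": "apply_moves", "kwargs": {
  "steps": [
    [0,0,0.004,0,0,0,0.02],
    [0,0,0.002,0,0,0,0.02],
    [0,0,0.0005,0,0,0,0.02],
    [0,0,0,0,0,0,0.036],
    [0,0,0,0,0,0,0.045],
    [0,0,0,0,0,0,0.06],
    [0,0,0,0,0,0,0.07],
    [0,0,0,0,0,0,0.07],
    [0,0,-0.015,0,0,0,0.07],
    [0,0,-0.03,0,0,0,0.07],
    [0,0,-0.045,0,0,0,0.07],
    [0,0,-0.045,0,0,0,0.07],
    [0,0,-0.045,0,0,0,0.07],
    [0.013,-0.0356,-0.015,0,0,0,0.07],
    [0.0138,-0.0356,0,0,0,0,0.07],
    [0.0138,-0.0356,0,0,0,0,0.07],
    [0.0138,-0.0356,0,0,0,0,0.07],
    [0.0138,-0.0356,0,0,0,0,0.07],
    [0,0,0,0,0,0,0.07],
    [0,0,0,0,0,0,0.07]
  ],
  "newtons": 10
}}

```text
t: 7.95
eef_pos: [0.4422, -0.0922, 0.2076]
orientation: [[1.0, 0.002, -0.0], [0.002, -1.0, -0.0], [-0.0, 0.0, -1.0]]
force: [0.0, 0.4, 0.5]
grip_width: 0.733
grasp_force: 0.0
```

```bash
cat > pile.py <<'E'
import sys
from h import *
o=sys.argv[1];L=[tuple(map(float,a.split(','))) for a in sys.argv[2:]] # cam 0 wrist 1 top,x,y,z
D={};T=[]
for k,x,y,z in L:
    if k not in D: D[k]=snap(['wrist','top','scene'][int(k)])
    t=ortho(D[k],(x,y),z,.05,4);T.append(cv2.drawMarker(t,(200,200),(0,0,255),0,10,1))
while len(T)<4:T.append(T[0]*0)
cv2.imwrite(f'pics/{o}.png',cv2.resize(np.vstack([np.hstack(T[:2]),np.hstack(T[2:])]),(600,600)))
s=manip.read_state();print(s['eef_pos'],s['t'],'3 px/mm')
E
python3 pile.py p2 0,.4425,-.094,.088 0,.4425,-.094,.044 1,.3741,-.2714,.050 1,.468,.095,.088
```

```text
[ 0.44197362 -0.09336261  0.20767193] 8.05 3 px/mm
```

View pics/p2.png

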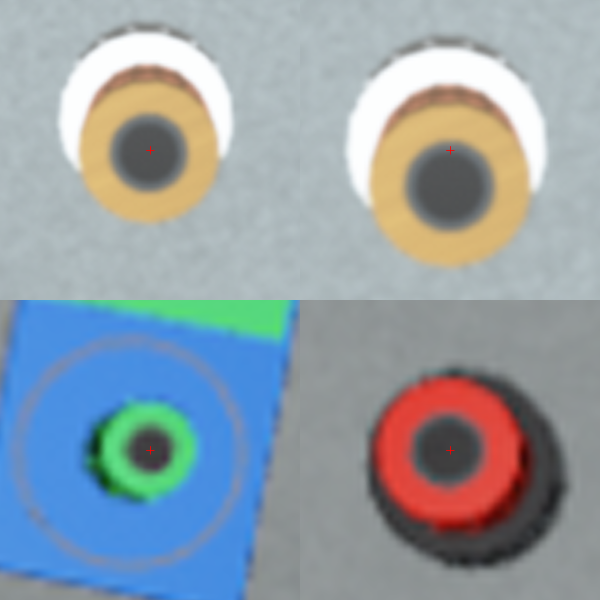

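Green stands upright and centred on its dot at (150,450) in tile 3. Brass centres at (149,151) in tile 1, which puts it at (0.4422, -0.0937).

Emit:
{"fn": "apply_moves", "kwargs": {
  "steps": [
    [0,0.0006,0.02,0,0,0,0.07],
    [0,0,0.03,0,0,0,0.07],
    [0,0,0.03,0,0,0,0.07],
    [0,0,0.03,0,0,0,0.07],
    [0,0,0.025,0,0,0,0.07],
    [0,0,0.0137,0,0,0,0.07],
    [0,0,0.008,0,0,0,0.07],
    [0,0,0,0,0,0,0.07],
    [0,0,0,0,0,0,0.055],
    [0,0,0,0,0,0,0.051],
    [0,0,0,0,0,0,0.048],
    [0,0,0,0,0,0,0.045],
    [0,0,0,0,0,0,0.035],
    [0,0,0,0,0,0,0.035],
    [0,0,0,0,0,0,0.035],
    [0,0,0,0,0,0,0.035]
  ],
  "newtons": 25
}}

```text
t: 9.65
eef_pos: [0.4425, -0.0936, 0.0515]
orientation: [[1.0, 0.0, 0.001], [0.0, -1.0, -0.001], [0.001, 0.001, -1.0]]
force: [-1.3, -0.7, 6.6]
grip_width: 0.499
grasp_force: 25.0
```

Emit:
{"fn": "apply_moves", "kwargs": {
  "steps": [
    [0,0,-0.005,0,0,0,0.035],
    [0,0,-0.015,0,0,0,0.035],
    [0,0,-0.02,0,0,0,0.035],
    [0,0,-0.02,0,0,0,0.035],
    [0.012,-0.006,-0.01,0,0,0,0.035],
    [0.0258,-0.0128,0,0,0,0,0.035],
    [0.0258,-0.0128,0,0,0,0,0.035],
    [0.0258,-0.0128,0,0,0,0,0.035],
    [0.0258,-0.0128,0,0,0,0,0.035],
    [0.0258,-0.0128,0,0,0,0,0.035],
    [0.0258,-0.0128,0,0,0,0,0.035],
    [0.0258,-0.0128,0,0,0,0,0.035],
    [0.0092,-0.0044,0.01,0,0,0,0.035],
    [0,0,0.02,0,0,0,0.035],
    [0,0,0.03,0,0,0,0.035],
    [0,0,0.025,0,0,0,0.035],
    [0,0,0.011,0,0,0,0.035],
    [0,0,0.006,0,0,0,0.035],
    [0,0,0,0,0,0,0.035],
    [0,0,0,0,0,0,0.035]
  ],
  "newtons": 25
}}

```text
t: 11.65
eef_pos: [0.6444, 0.0065, 0.02]
orientation: [[1.0, 0.0, 0.001], [0.0, -1.0, -0.0], [0.001, 0.0, -1.0]]
force: [1.0, 0.6, -1.0]
grip_width: 0.5
grasp_force: 25.0
```

Emit:
{"fn": "apply_moves", "kwargs": {
  "steps": [
    [0,0,0.004,0,0,0,0.035],
    [0,0,0.002,0,0,0,0.035],
    [0,0,0.0005,0,0,0,0.035],
    [0,0,0,0,0,0,0.052],
    [0,0,0,0,0,0,0.06],
    [0,0,0,0,0,0,0.075],
    [0,0,0,0,0,0,0.075],
    [0,0,-0.015,0,0,0,0.075],
    [0,0,-0.03,0,0,0,0.075],
    [0,0,-0.045,0,0,0,0.075],
    [0,0,-0.045,0,0,0,0.075],
    [0,0,-0.045,0,0,0,0.075],
    [-0.0352,-0.0177,-0.015,0,0,0,0.075],
    [-0.0352,-0.0177,0,0,0,0,0.075],
    [-0.0352,-0.0177,0,0,0,0,0.075],
    [-0.0352,-0.0177,0,0,0,0,0.075],
    [-0.0352,-0.0177,0,0,0,0,0.075],
    [0,0,0,0,0,0,0.075],
    [0,0,0,0,0,0,0.075],
    [0,0,0,0,0,0,0.075]
  ],
  "newtons": 10
}}

```text
t: 13.65
eef_pos: [0.4688, 0.0949, 0.2082]
orientation: [[1.0, -0.0, 0.001], [-0.0, -1.0, -0.0], [0.001, 0.0, -1.0]]
force: [-0.3, -0.1, -0.5]
grip_width: 0.791
grasp_force: 0.0
```

```bash
python3 pile.py p3 0,.468,.095,.088 0,.468,.095,.044 1,.6442,.0064,.050 1,.4438,-.0927,.044
```

```text
[0.46873578 0.09470012 0.2076198 ] 13.75 3 px/mm
```

View pics/p3.png

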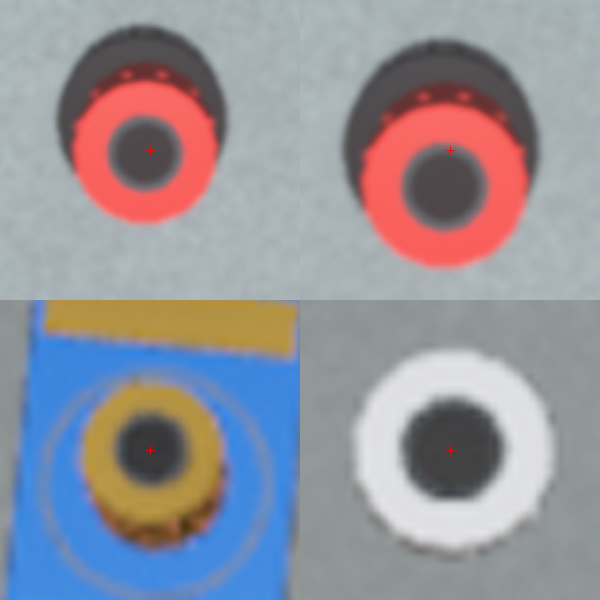

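Brass stands on its circle with its bore at (152,449) in tile 3, and white is now bare with its bore at (453,449). The red cap centres at (144,151) in tile 1, so it is at (0.4676, 0.0963).

Emit:
{"fn": "apply_moves", "kwargs": {
  "steps": [
    [-0.0012,-0.0015,0.02,0,0,0,0.075],
    [0,0,0.03,0,0,0,0.075],
    [0,0,0.03,0,0,0,0.075],
    [0,0,0.03,0,0,0,0.075],
    [0,0,0.025,0,0,0,0.075],
    [0,0,0.0139,0,0,0,0.075],
    [0,0,0.008,0,0,0,0.07],
    [0,0,0,0,0,0,0.06],
    [0,0,0,0,0,0,0.055],
    [0,0,0,0,0,0,0.051],
    [0,0,0,0,0,0,0.048],
    [0,0,0,0,0,0,0.045],
    [0,0,0,0,0,0,0.035],
    [0,0,0,0,0,0,0.035],
    [0,0,0,0,0,0,0.035],
    [0,0,0,0,0,0,0.035]
  ],
  "newtons": 12
}}

```text
t: 15.35
eef_pos: [0.4671, 0.0966, 0.0512]
orientation: [[1.0, 0.0, 0.001], [0.0, -1.0, -0.0], [0.001, 0.0, -1.0]]
force: [-0.6, -1.5, 6.8]
grip_width: 0.501
grasp_force: 12.0
```

Emit:
{"fn": "apply_moves", "kwargs": {
  "steps": [
    [0,0,-0.005,0,0,0,0.035],
    [0,0,-0.015,0,0,0,0.035],
    [0,0,-0.02,0,0,0,0.035],
    [0,0,-0.02,0,0,0,0.035],
    [0.0036,-0.01,-0.01,0,0,0,0.035],
    [0.0102,-0.0282,0,0,0,0,0.035],
    [0.0102,-0.0282,0,0,0,0,0.035],
    [0.0102,-0.0282,0,0,0,0,0.035],
    [0.0102,-0.0282,0,0,0,0,0.035],
    [0.0102,-0.0282,0,0,0,0,0.035],
    [0.0102,-0.0282,0,0,0,0,0.035],
    [0.0102,-0.0282,0,0,0,0,0.035],
    [0.0056,-0.016,0.01,0,0,0,0.035],
    [0,0,0.02,0,0,0,0.035],
    [0,0,0.03,0,0,0,0.035],
    [0,0,0.025,0,0,0,0.035],
    [0,0,0.011,0,0,0,0.035],
    [0,0,0.006,0,0,0,0.035],
    [0,0,0,0,0,0,0.035],
    [0,0,0,0,0,0,0.035]
  ],
  "newtons": 12
}}

```text
t: 17.35
eef_pos: [0.5478, 0.3201, 0.0195]
orientation: [[1.0, 0.0, 0.001], [0.0, -1.0, 0.0], [0.001, -0.0, -1.0]]
force: [0.6, 0.0, -0.5]
grip_width: 0.503
grasp_force: 12.0
```

Emit:
{"fn": "apply_moves", "kwargs": {
  "steps": [
    [0,0,0.004,0,0,0,0.035],
    [0,0,0.0015,0,0,0,0.035],
    [0,0,0.0005,0,0,0,0.035],
    [0,0,0,0,0,0,0.052],
    [0,0,0,0,0,0,0.06],
    [0,0,0,0,0,0,0.075],
    [0,0,0,0,0,0,0.075],
    [0,0,-0.015,0,0,0,0.075],
    [0,0,-0.03,0,0,0,0.085],
    [0,0,-0.045,0,0,0,0.095],
    [0,0,-0.045,0,0,0,0.095],
    [0,0,-0.045,0,0,0,0.095],
    [-0.0133,0.0371,0,0,0,0,0.095],
    [-0.0133,0.0371,0,0,0,0,0.095],
    [-0.0133,0.0371,0,0,0,0,0.095],
    [-0.0133,0.0371,0,0,0,0,0.095],
    [-0.0133,0.0371,0,0,0,0,0.095],
    [-0.0133,0.0371,0,0,0,0,0.095],
    [0,0,0,0,0,0,0.095],
    [0,0,0,0,0,0,0.095]
  ],
  "newtons": 10
}}

```text
t: 19.35
eef_pos: [0.4678, 0.0969, 0.1937]
orientation: [[1.0, -0.002, 0.002], [-0.002, -1.0, 0.0], [0.002, -0.0, -1.0]]
force: [0.2, 0.1, 0.3]
grip_width: 0.996
grasp_force: 0.0
```

```bash
python3 pile.py p4 0,.4685,.0973,.044 1,.4685,.0973,.044 1,.5482,.3197,.050 1,.4440,-.0935,.044
```

```text
[0.46800378 0.09795724 0.19318331] 19.45 3 px/mm
```

View pics/p4.png

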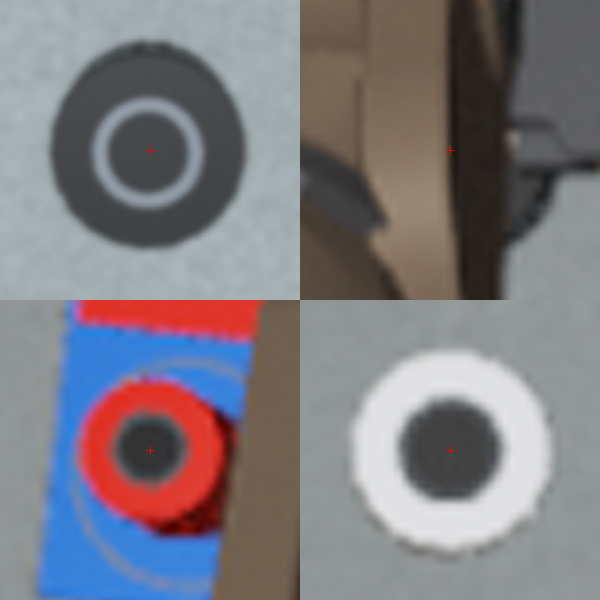

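Red stands upright and centred at (150,450) in tile 3. The black coupling's ring centres at (148.5,152.5) in tile 1, so it is at (0.4677, 0.0979). Now grasping it.

Emit:
{"fn": "apply_moves", "kwargs": {
  "steps": [
    [0,-0.0004,0.02,0,0,0,0.095],
    [0,0,0.035,0,0,0,0.095],
    [0,0,0.035,0,0,0,0.095],
    [0,0,0.035,0,0,0,0.095],
    [0,0,0.035,0,0,0,0.095],
    [0,0,0.017,0,0,0,0.095],
    [0,0,0.008,0,0,0,0.095],
    [0,0,0,0,0,0,0.085],
    [0,0,0,0,0,0,0.073],
    [0,0,0,0,0,0,0.069],
    [0,0,0,0,0,0,0.066],
    [0,0,0,0,0,0,0.063],
    [0,0,0,0,0,0,0.055],
    [0,0,0,0,0,0,0.055],
    [0,0,0,0,0,0,0.055],
    [0,0,0,0,0,0,0.055]
  ],
  "newtons": 35
}}

```text
t: 21.05
eef_pos: [0.4679, 0.0977, 0.0083]
orientation: [[1.0, 0.0, 0.001], [0.0, -1.0, -0.0], [0.001, 0.0, -1.0]]
force: [-0.3, -0.0, 7.1]
grip_width: 0.689
grasp_force: 35.0
```

Emit:
{"fn": "apply_moves", "kwargs": {
  "steps": [
    [0,0,-0.005,0,0,0,0.055],
    [0,0,-0.015,0,0,0,0.055],
    [0,0,-0.025,0,0,0,0.055],
    [0,0,-0.025,0,0,0,0.055],
    [0,0,-0.02,0,0,0,0.055],
    [0.003,0.012,0,0,0,0,0.055],
    [0.0085,0.0348,0,0,0,0,0.055],
    [0.0085,0.0348,0,0,0,0,0.055],
    [0.0085,0.0348,0,0,0,0,0.055],
    [0.0085,0.0348,0,0,0,0,0.055],
    [0.0085,0.0348,0,0,0,0,0.055],
    [0.0085,0.0348,0,0,0,0,0.055],
    [0.0085,0.0348,0,0,0,0,0.055],
    [0.0085,0.0348,0,0,0,0,0.055],
    [0.0085,0.0348,0,0,0,0,0.055],
    [0.0085,0.0348,0,0,0,0,0.055],
    [0.0085,0.0348,0,0,0,0,0.055],
    [0.0046,0.019,0,0,0,0,0.055],
    [0,0,0,0,0,0,0.055],
    [0,0,0,0,0,0,0.055]
  ],
  "newtons": 35
}}

```text
t: 23.05
eef_pos: [0.5677, -0.3162, 0.0961]
orientation: [[1.0, -0.001, -0.002], [-0.001, -1.0, 0.001], [-0.002, -0.001, -1.0]]
force: [0.3, -0.1, -3.7]
grip_width: 0.687
grasp_force: 35.0
```

Emit:
{"fn": "apply_moves", "kwargs": {
  "steps": [
    [0,0,0.015,0,0,0,0.055],
    [0,0,0.03,0,0,0,0.055],
    [0,0,0.02,0,0,0,0.055],
    [0,0,0.008,0,0,0,0.055],
    [0,0,0,0,0,0,0.055],
    [0,0,0,0,0,0,0.055]
  ]
}}

```text
t: 23.65
eef_pos: [0.5691, -0.3158, 0.0251]
orientation: [[1.0, 0.001, 0.0], [0.001, -1.0, -0.0], [0.0, 0.0, -1.0]]
force: [1.5, -0.2, -4.1]
grip_width: 0.688
grasp_force: 35.0
```

Emit:
{"fn": "apply_moves", "kwargs": {
  "steps": [
    [0,0,0.006,0,0,0,0.055],
    [0,0,0.003,0,0,0,0.055],
    [0,0,0.0015,0,0,0,0.055],
    [0,0,0,0,0,0,0.055],
    [0,0,0,0,0,0,0.07],
    [0,0,0,0,0,0,0.08],
    [0,0,0,0,0,0,0.095],
    [0,0,0,0,0,0,0.095],
    [0,0,-0.015,0,0,0,0.095],
    [0,0,-0.03,0,0,0,0.095],
    [0,0,-0.045,0,0,0,0.095],
    [0,0,-0.045,0,0,0,0.095],
    [0,0,-0.045,0,0,0,0.095],
    [-0.0209,-0.037,0,0,0,0,0.095],
    [-0.0209,-0.037,0,0,0,0,0.095],
    [-0.0209,-0.037,0,0,0,0,0.095],
    [-0.0209,-0.037,0,0,0,0,0.095],
    [-0.0209,-0.037,0,0,0,0,0.095],
    [-0.0209,-0.037,0,0,0,0,0.095],
    [0,0,0,0,0,0,0.095]
  ]
}}

```text
t: 25.65
eef_pos: [0.4407, -0.0908, 0.1953]
orientation: [[1.0, 0.003, -0.0], [0.003, -1.0, 0.0], [-0.0, -0.0, -1.0]]
force: [0.2, -0.1, -0.2]
grip_width: 0.998
grasp_force: 0.0
```

```bash
python3 pile.py p5 0,.4440,-.0935,.044 1,.5690,-.3161,.050 1,.3826,.2881,.006 1,.5482,.3197,.05
```

```text
[ 0.44353843 -0.09363656  0.19540656] 25.75 3 px/mm
```

View pics/p5.png

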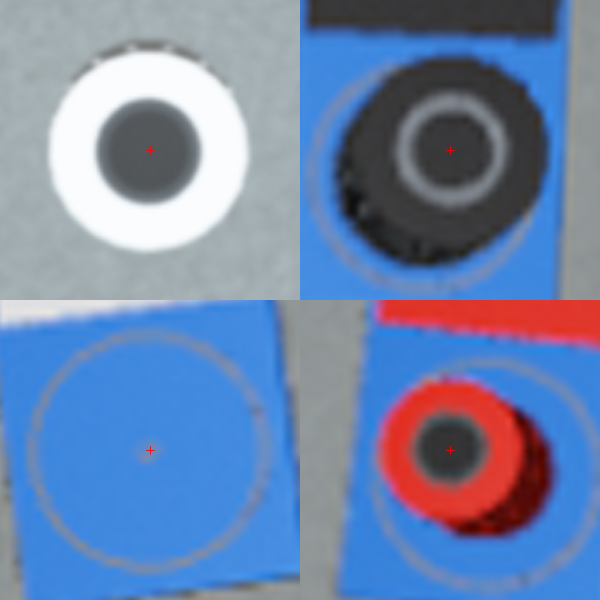

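Black stands centred at (451,150) in tile 2. White centres at (148,151) in tile 1, and the white circle is centred at (149.5,450.5) in tile 3.

Emit:
{"fn": "apply_moves", "kwargs": {
  "steps": [
    [0,-0.0008,0.02,0,0,0,0.095],
    [0,0,0.035,0,0,0,0.095],
    [0,0,0.035,0,0,0,0.095],
    [0,0,0.035,0,0,0,0.095],
    [0,0,0.035,0,0,0,0.095],
    [0,0,0.019,0,0,0,0.095],
    [0,0,0.008,0,0,0,0.095],
    [0,0,0,0,0,0,0.085],
    [0,0,0,0,0,0,0.073],
    [0,0,0,0,0,0,0.069],
    [0,0,0,0,0,0,0.066],
    [0,0,0,0,0,0,0.063],
    [0,0,0,0,0,0,0.055],
    [0,0,0,0,0,0,0.055],
    [0,0,0,0,0,0,0.055],
    [0,0,0,0,0,0,0.055]
  ],
  "newtons": 20
}}

```text
t: 27.35
eef_pos: [0.4437, -0.0933, 0.0078]
orientation: [[1.0, 0.0, 0.001], [0.0, -1.0, -0.001], [0.001, 0.001, -1.0]]
force: [-0.6, -1.3, 7.9]
grip_width: 0.692
grasp_force: 20.0
```

Emit:
{"fn": "apply_moves", "kwargs": {
  "steps": [
    [0,0,-0.005,0,0,0,0.055],
    [0,0,-0.015,0,0,0,0.055],
    [0,0,-0.025,0,0,0,0.055],
    [0,0,-0.025,0,0,0,0.055],
    [0,0,-0.02,0,0,0,0.055],
    [-0.002,-0.012,0,0,0,0,0.055],
    [-0.0055,-0.0352,0,0,0,0,0.055],
    [-0.0055,-0.0352,0,0,0,0,0.055],
    [-0.0055,-0.0352,0,0,0,0,0.055],
    [-0.0055,-0.0352,0,0,0,0,0.055],
    [-0.0055,-0.0352,0,0,0,0,0.055],
    [-0.0055,-0.0352,0,0,0,0,0.055],
    [-0.0055,-0.0352,0,0,0,0,0.055],
    [-0.0055,-0.0352,0,0,0,0,0.055],
    [-0.0055,-0.0352,0,0,0,0,0.055],
    [-0.0055,-0.0352,0,0,0,0,0.055],
    [-0.0042,-0.0177,0,0,0,0,0.055],
    [0,0,0,0,0,0,0.055],
    [0,0,0.015,0,0,0,0.055],
    [0,0,0.025,0,0,0,0.055]
  ],
  "newtons": 20
}}

```text
t: 29.35
eef_pos: [0.382, 0.2883, 0.0571]
orientation: [[1.0, 0.001, 0.002], [0.001, -1.0, 0.001], [0.002, -0.001, -1.0]]
force: [0.8, -0.3, -1.0]
grip_width: 0.694
grasp_force: 20.0
```

Emit:
{"fn": "apply_moves", "kwargs": {
  "steps": [
    [0,0,0.02,0,0,0,0.055],
    [0,0,0.014,0,0,0,0.055],
    [0,0,0,0,0,0,0.055],
    [0,0,0,0,0,0,0.055]
  ]
}}

```text
t: 29.75
eef_pos: [0.3818, 0.2879, 0.023]
orientation: [[1.0, -0.0, -0.001], [-0.0, -1.0, -0.001], [-0.001, 0.001, -1.0]]
force: [-0.5, -0.2, -0.9]
grip_width: 0.692
grasp_force: 20.0
```

Emit:
{"fn": "apply_moves", "kwargs": {
  "steps": [
    [0,0,0.005,0,0,0,0.055],
    [0,0,0.003,0,0,0,0.055],
    [0,0,0.0012,0,0,0,0.055],
    [0,0,0,0,0,0,0.055],
    [0,0,0,0,0,0,0.07],
    [0,0,0,0,0,0,0.08],
    [0,0,0,0,0,0,0.095],
    [0,0,0,0,0,0,0.095],
    [0,0,-0.015,0,0,0,0.095],
    [0,0,-0.03,0,0,0,0.095],
    [0,0,-0.045,0,0,0,0.095],
    [0,0,-0.045,0,0,0,0.095],
    [0,0,-0.045,0,0,0,0.095],
    [0.012,0.036,0,0,0,0,0.095],
    [0.012,0.036,0,0,0,0,0.095],
    [0.012,0.036,0,0,0,0,0.095],
    [0.012,0.036,0,0,0,0,0.095],
    [0.012,0.036,0,0,0,0,0.095],
    [0.012,0.036,0,0,0,0,0.095],
    [0,0,0,0,0,0,0.095]
  ]
}}

```text
t: 31.75
eef_pos: [0.4552, 0.0694, 0.1939]
orientation: [[1.0, -0.004, 0.001], [-0.004, -1.0, -0.001], [0.001, 0.001, -1.0]]
force: [-0.2, -0.3, 1.0]
grip_width: 1.0
grasp_force: 0.0
```

Run:
```python
from h import *
P=dict(red=(.5482,.3197),white=(.3825,.2884),brass=(.6442,.0064),black=(.569,-.3161),green=(.3741,-.2714))
D={c:snap(c) for c in('top','scene')}
rows=[]
for c in D:
    T=[]
    for n,p in P.items():
        t=ortho(D[c],p,.05,.05,1.6);T.append(cv2.drawMarker(t,(80,80),(0,0,255),0,6,1))
    rows.append(np.hstack(T))
# full top picture below
rows.append(cv2.resize(D['scene']['pixels'],(800,600))[150:430])
cv2.imwrite('pics/f.png',np.vstack(rows))
```

```text
(no output)
```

View pics/f.png

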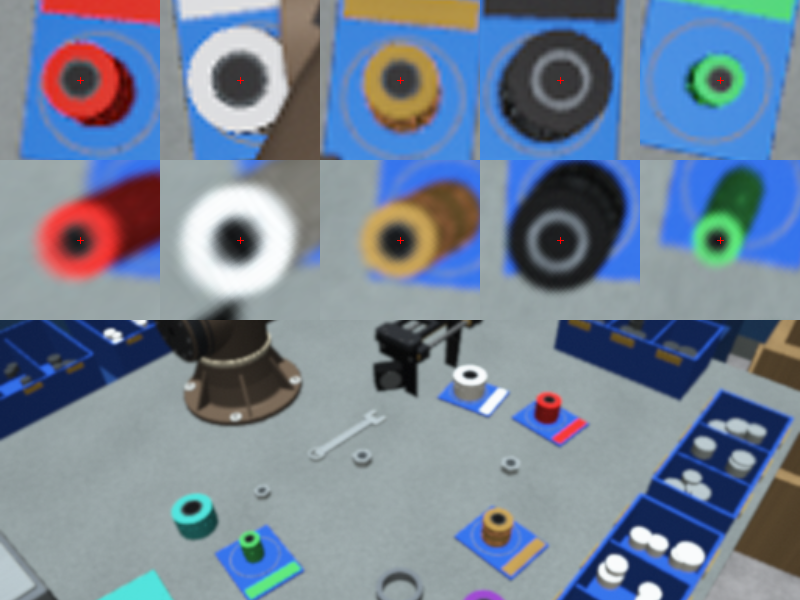

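All five fittings stand upright, with every bore within about 2 mm of its target cross (tile centres at 80 and 240) in both the top and scene views. The gripper is clear.

```bash
python3 -c "
from bench import manip
print(manip.job_done())"
```

```text
the job is handed in; nothing more can be done
None
```

The job is handed in: all five fittings stand upright on their matching plates, within about 2 mm of the circle centres by the camera check, at about 32 s of robot time.

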